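Make up the dinner and the breakfast table caddy

TASK

Make up the two wooden table caddies from the stock on the worktop. The dinner caddy (three cells in a row) gets the pepper mill in its large square cell, the salt shaker in the middle cell and the spice jar in the small cell at the end; the breakfast caddy gets the red-lidded jar in its square cell and the wooden butter spreader lying flat along its low trough. Set things down rather than dropping them, and leave the mill, shaker and jars upright on the cell floors and both caddies flat on the worktop.

Things in the scene. Friction and masses are not known exactly. Their poses are not given: they have to be found in the camera images.
- dinner_caddy: Loose light-wood caddy, 90 mm (own x) by 228 mm (own y), y about along the world's y; three cells in a row, taller end boards with hand-holds. Origin: centre of underside. Floor at z = 6 mm, walls and dividers to 42, end boards to 78. Cells, all 76 mm wide in x, centred at x = 0: large one, 76 mm in y, at y = -66; middle one, 60 mm in y, at y = +8; end one, 60 mm in y, at y = +74.
- breakfast_caddy: Loose light-wood caddy, 96 mm (own x) by 264 mm (own y), y about along the world's y; one square cell and one long low trough, end boards with hand-holds to z = 78 mm. Origin: centre of underside. Floor at z = 6 mm. Square cell 82 x 82 mm at x = 0, y = -81, walls and divider to z = 42; trough 82 mm in x, 156 mm in y, at x = 0, y = +44, its side walls only to z = 20.
- pepper_mill_center (a point): Centre (85 mm above its foot) of the tall dark-brown wooden pepper mill, 170 mm high, z up, 0.18 kg. Round: widest 58 mm; rounded head 49 mm across from 123 to 159 mm up, on top a 12 mm knob. Grasp the head. It stands 65 mm and more above the things beside it in the caddy, so it hinders the gripper least if it goes in last.
- salt_shaker_center (a point): Centre (45 mm above its foot) of the small grey-and-clear salt shaker with a domed cap, 90 mm high, z up, 0.1 kg. Round: body 44 mm across up to 66 mm, cap 34 mm across above. Grasp round the body just under the cap.
- spice_jar_center (a point): Centre (52.5 mm above its foot) of the slim spice jar with a black cap, 105 mm high, 41 mm in diameter all the way up, z up, 0.11 kg.
- spread_jar_center (a point): Centre (49.5 mm above its foot) of the stout glass jar with a red screw lid, 99 mm high, z up, 0.44 kg. Body 60 mm in diameter, lid 65 mm (from 88 mm up). Best grasped by the lid, so that the gripper stays clear above it.
- spreader_center (a point): Centre (6.5 mm above the surface it lies on) of the brown wooden butter spreader, 135 mm long along its own x axis, 0.03 kg, z up. Its straight handle, 15 mm wide and 13 mm high, runs from x = -67 to +22 mm past this centre; the blade beyond (to x = +67) is 25 mm wide and 5 mm thick. Grasp the handle across its x axis at this centre. It may lie either way round in the trough.
Mind the look-alikes: they are no part of the job. Leave any blue or orange look-alike of the part that bears salt_shaker_center alone. Of the things that look like the part that bears pepper_mill_center, the middle-sized one is meant.

How it is judged:
By the outcome, as a careful person would: the job done as asked, in the order asked, and still so for the second after the job is handed in, with the robot touching nothing.
It also fails if it takes over 128 s, if anything falls off the work surface, if the arm or the gripper's body presses on something with over 40 N, if the wrist force passes 120 N, or if a joint passes its speed limit or range.

ROBOT

A 6-joint arm with a two-finger parallel gripper is mounted at the origin on a cart in front of the work surface, level with it; the furniture and walls round the work are solid. World frame = base frame: x ahead of the robot, y to its left, z up, the work surface at z = 0. Lengths are in m, angles in rad, forces in N, time in s.
With the tool pointing down it reaches from about 0.25 to 0.725 m from the base axis. Payload 4 kg.
Tool frame: the origin (TCP) lies at the very end of the fingers, on their centre line; the grasp point (between the pads) lies 19 mm behind it; z points along the fingers, y is the line along which they close (so a half turn about z gives the same grasp; the last joint's range is limited). The gripper opens to 85 mm and grips with 20 to 120 N. Pads are 22 mm wide; open, the fingers measure 114 mm over their backs; the gripper's body (76 mm by 85 mm) begins 54 mm behind the grasp point. The pads swing forward as they close: fully open they stand 13 mm farther back than shut.
Start: joints at [1.291, 0.241, 0.005, 1.335, 0, 1.571], TCP at [0.138, 0.481, 0.231] pointing down, gripper open.
Joint ranges: [-2.72, 2.72], [-1.05, 1.87], [-1.09, 1.28], [-1.99, 2.15], [-1.42, 1.44], [-3.14, 3.14]. Speed limits (rad/s): [2.79, 2.79, 3.14, 3.14, 3.14, 3.14].

INTERFACE

Orientations are given as a unit quaternion [x, y, z, w].
In Python, from workcell import bot, vision, workorder gives the robot as it stands.
- The arm moves only by the shell command python3 -m creep 'ROWS' [OPENING]. ROWS is JSON, a list of rows, each a list of 2 entries, a list of its own where there are three numbers: the shift along the tool's x, y, z in mm, then the turn, a rotation vector about the tool's x, y, z in rad. In form: [[[dx, dy, dz], [wx, wy, wz]], ...]. A call has 1 to 12 rows; each row shifts and turns the commanded pose from where the row before left it, along the tool's axes as they then stand; what a row does not reach is not made up. A row lasts 1/8 s, in which the tool goes at most 62.5 mm and 10.7 degrees, less where a joint would pass 70% of its speed; a pose out of reach is approached as far as the arm can. A call is refused whole if a number of a shift passes 62.5 or a number of a turn 0.188, either way. A call with a gripper value outside its range is refused whole. OPENING is the finger opening in mm, from 0 to 85.4, set as the call begins (- or left out, the last holds). The fingers move at their own pace and stop on an object; the grip force is fixed at half the most. Time passes only in rows, so rows that do not move let the fingers close. It gives the time, the measured TCP pose, the force, the opening and the grip force at its end, in the units of the state.
- bot.get_obs(): the state, without advancing time (a new reading comes with each control period).
- vision.camera(name): name is "scene" or "side" or "wrist"; returns a dict with "image" (384x512x3 uint8, blue, green, red), "z_map" (384x512 float32, m along the optical axis (not along the pixel's ray), 0 where there is no reading), "K" (3x3 intrinsics, pixels), "rvec" (rotation vector, rad) and "tvec" (3), from world to camera coordinates, as OpenCV has them; the wrist camera has in their place "tool_from_camera" (4x4, takes a point from camera to tool coordinates, whose origin is the TCP and whose axes are the flange's). Camera axes: x right, y down, z forward; pixel columns grow to the right and rows downward; lengths in m; the calibration is good to about 2 mm. A picture is of the moment at which its call begins: read the wrist's pose just before it.
- workorder.job_done(): hands the job in; it is judged then, once.
Trained networks look in a picture, given as the dict that the camera call returned (one of the last four; its "shot" number tells which), for a name from the list of things; names that differ only in an ending like _2 or _b are one class to them, and where a whole thing is asked for, a point or a joint stands for the part that bears it (a point fixed in the world has none). Each returns a list of dicts, best first, with "score" (0 to 1); they miss things now and then, are a little off and sometimes report something else, mostly with a low value. They report only what shows in the picture. A call takes as long as a camera call. They do not tell look-alikes from the thing itself.
- vision.spot_in(picture, query): "position" ([column, row] in pixels, amid what is visible of it).
- vision.place_of(picture, query): "position" ([column, row] in pixels: a listed point, or the origin of a listed thing).
The state is a dict: "clock": time; "joint_pos": joint angles; "joint_vel": joint speeds; "tau": joint torques, N m; "eef_pos": TCP position; "tool_rot": TCP orientation; "ft_force": force on the tool from outside, world axes, zero at the start; "ft_torque": the same for the moment, N m; "grip_width": finger opening in m; "grasp_force": force on a finger pad.
Only numpy, scipy, OpenCV 4.12 (cv2) and the standard library are available. Lean on these libraries where they do the work, as an engineer would, in place of code of your own. Each camera call takes 0.05 s, during which the arm holds its last target. There are 200 camera calls.

## Working session

There is one attempt and no reset: what is moved stays moved. The work goes in short steps, Python scripts to look and compute and a shell command to move; the robot and the scene stay as the last step left them, time stands still between calls to the robot, and variables do not carry over. Pictures are saved under pics/ and viewed, at most 14 in all, crops included, and the job is handed in when it is done.

```bash
mkdir -p pics; ls
cat > h.py <<'E'
import numpy as np, cv2
from scipy.spatial.transform import Rotation as R
from workcell import bot, vision, workorder
def world(p,px,d=None,T=None):
    u,v=px; z=p["z_map"]; 
    if d is None:
        w=z[max(0,int(v)-2):int(v)+3,max(0,int(u)-2):int(u)+3]; w=w[w>0]; d=np.median(w) if w.size else 0
    K=p["K"]; c=np.array([(u-K[0,2])*d/K[0,0],(v-K[1,2])*d/K[1,1],d])
    if "rvec" in p:
        Rm=cv2.Rodrigues(np.array(p["rvec"]))[0]; return Rm.T@(c-np.array(p["tvec"]).ravel())
    return (T@p["tool_from_camera"]@np.r_[c,1])[:3]
def cloud(p,T=None):
    z=p["z_map"];v,u=np.nonzero(z>0);d=z[v,u];K=p["K"]
    c=np.stack([(u-K[0,2])*d/K[0,0],(v-K[1,2])*d/K[1,1],d],1)
    if "rvec" in p:
        Rm=cv2.Rodrigues(np.array(p["rvec"]))[0]; w=(c-np.array(p["tvec"]).ravel())@Rm
    else:
        M=T@p["tool_from_camera"]; w=c@M[:3,:3].T+M[:3,3]
    return w,p["image"][v,u],u,v
def tool():
    o=bot.get_obs();T=np.eye(4);T[:3,:3]=R.from_quat(o["tool_rot"]).as_matrix();T[:3,3]=o["eef_pos"];return T
names=["dinner_caddy","breakfast_caddy","pepper_mill_center","salt_shaker_center","spice_jar_center","spread_jar_center","spreader_center"]
E
python3 - <<'E'
from h import *
o=bot.get_obs();print(o["clock"],np.round(tool(),3).tolist())
for c in("scene","side"):
    p=vision.camera(c);cv2.imwrite(f"pics/{c}0.png",cv2.resize(p["image"],(768,576)))
    for n in names:
        for r in vision.place_of(p,n)[:4]:
            print(c,n,round(r["score"],2),np.round(r["position"]),np.round(world(p,r["position"]),3))
E
```

```text
pics
0.0 [[-0.961, 0.276, -0.001, 0.138], [0.276, 0.961, -0.002, 0.48], [-0.0, -0.002, -1.0, 0.23], [0.0, 0.0, 0.0, 1.0]]
scene dinner_caddy 0.91 [282. 247.] [ 0.458 -0.178  0.008]
scene breakfast_caddy 0.82 [199. 202.] [0.457 0.155 0.007]
scene pepper_mill_center 0.59 [269. 170.] [ 0.624 -0.018  0.121]
scene pepper_mill_center 0.56 [330. 268.] [ 0.372 -0.377  0.161]
scene pepper_mill_center 0.51 [238. 182.] [0.56  0.063 0.071]
scene salt_shaker_center 0.82 [377. 231.] [ 0.641 -0.405  0.061]
scene salt_shaker_center 0.68 [343. 259.] [ 0.395 -0.4    0.194]
scene salt_shaker_center 0.59 [345. 230.] [ 0.579 -0.327  0.072]
scene spice_jar_center 0.68 [307. 199.] [ 0.629 -0.164  0.068]
scene spread_jar_center 0.59 [190. 149.] [0.597 0.306 0.072]
scene spread_jar_center 0.38 [310. 193.] [ 0.635 -0.169  0.093]
scene spread_jar_center 0.18 [346. 231.] [ 0.582 -0.33   0.067]
scene spreader_center 0.56 [228. 167.] [0.655 0.182 0.002]
side dinner_caddy 0.95 [239. 247.] [ 0.456 -0.291  0.075]
side breakfast_caddy 0.75 [228. 192.] [0.455 0.029 0.068]
side pepper_mill_center 0.82 [264. 188.] [0.576 0.057 0.055]
side pepper_mill_center 0.74 [216. 257.] [ 0.401 -0.394  0.126]
side pepper_mill_center 0.55 [291. 187.] [ 0.643 -0.023  0.089]
side salt_shaker_center 0.92 [303. 257.] [ 0.595 -0.338  0.062]
side salt_shaker_center 0.7 [341. 277.] [ 0.652 -0.425  0.067]
side salt_shaker_center 0.55 [259. 279.] [ 0.486 -0.388  0.056]
side spice_jar_center 0.57 [302. 218.] [ 0.638 -0.172  0.067]
side spread_jar_center 0.75 [264. 160.] [0.616 0.298 0.063]
side spreader_center 0.57 [281. 186.] [0.653 0.159 0.011]
```

```bash
sleep 0; ls pics
```

```text
scene0.png
side0.png
```

View pics/scene0.png

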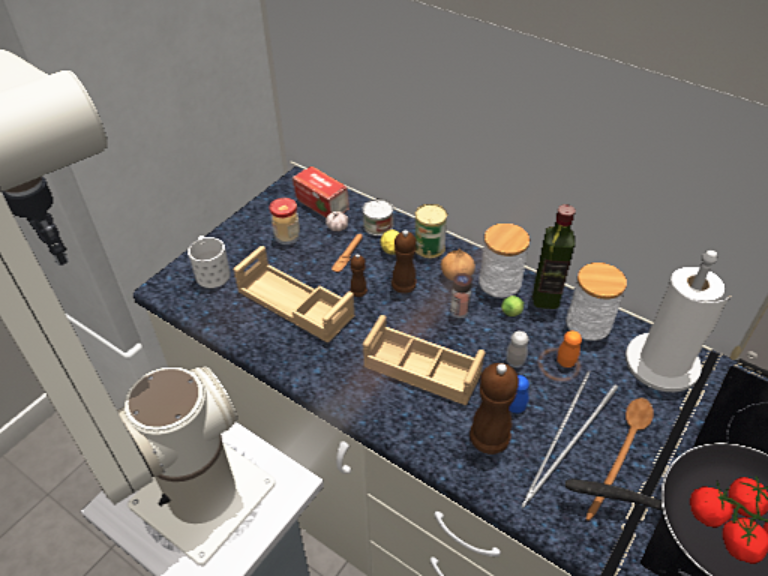

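View pics/side0.png

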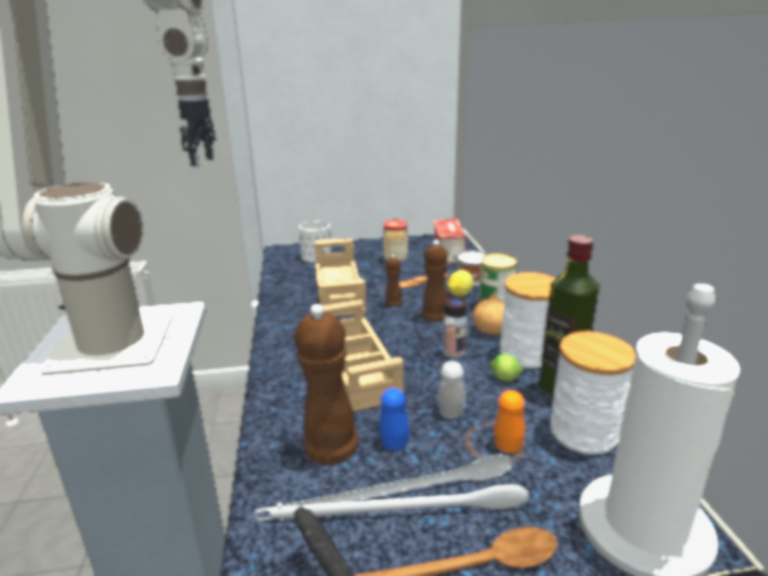

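The scene shows the middle-sized mill at (403,262), shaker (517,350), spice jar (460,296), red-lidded jar (285,222), spreader (347,252) and the caddies at (295,295) and (423,360). The side view agrees. I'll fit the positions from depth next.

```bash
cat >> h.py <<'E'
from scipy.optimize import least_squares
def circ(P,c0,r,zr,rad=0.05):
    m=(np.hypot(P[:,0]-c0[0],P[:,1]-c0[1])<rad)&(P[:,2]>zr[0])&(P[:,2]<zr[1]);q=P[m,:2]
    if len(q)<8: return None,len(q)
    # visible-side robust fit at known radius
    s=least_squares(lambda c:np.hypot(q[:,0]-c[0],q[:,1]-c[1])-r,np.array(c0,float)+0,loss="soft_l1",f_scale=0.002)
    return np.round(s.x,4),len(q),round(float(np.median(abs(s.fun)))*1000,2)
E
python3 - <<'E'
from h import *
ps={c:vision.camera(c) for c in("scene","side")}
W={c:cloud(p) for c,p in ps.items()}
T={"mill":((.638,-.022),.0245,(.125,.156)),"shaker":((.597,-.338),.022,(.012,.062)),"spice":((.640,-.172),.0205,(.01,.1)),"spread":((.615,.302),.030,(.01,.08)),"lid":((.615,.302),.0325,(.089,.097)),"smallmill":((.576,.06),.02,(.01,.1))}
for n,(c,r,z) in T.items():
    for k in W: print(n,k,circ(W[k][0],c,r,z,0.045))
# ortho map, max z, x .35-.75 up, y left
P=np.vstack([W["scene"][0]]);C=W["scene"][1]
S=1000
img=np.zeros((400,800,3),np.uint8)
o=np.argsort(P[:,2]);P=P[o];C=C[o]
m=(P[:,0]>.35)&(P[:,0]<.75)&(abs(P[:,1])<.4)&(P[:,2]<.3)
for p,c in zip(P[m],C[m]):
    cv2.circle(img,(int((.4-p[1])*S),int((.75-p[0])*S)),1,tuple(int(x) for x in c),-1)
cv2.imwrite("pics/ortho.png",img)
for k in W:
  P,C=W[k][:2];hsv=cv2.cvtColor(C[None],cv2.COLOR_BGR2HSV)[0]
  wood=(hsv[:,0]>8)&(hsv[:,0]<28)&(hsv[:,1]>50)&(hsv[:,2]>100)
  for n,b in{"dinner":(.36,.53,-.34,-.03),"bkf":(.36,.545,.0,.32)}.items():
    q=P[wood&(P[:,0]>b[0])&(P[:,0]<b[1])&(P[:,1]>b[2])&(P[:,1]<b[3])&(P[:,2]>.003)&(P[:,2]<.085)]
    r=cv2.minAreaRect(q[:,:2].astype(np.float32)*1000);print(k,n,len(q),r)
    for zr in((.034,.046),(.07,.082)):
        t=q[(q[:,2]>zr[0])&(q[:,2]<zr[1])];print("  ",zr,len(t),cv2.minAreaRect(t[:,:2].astype(np.float32)*1000))
    P2,=[P[wood&(P[:,2]>.003)&(P[:,2]<.03)&(P[:,0]>.57)&(P[:,0]<.75)&(P[:,1]>.08)&(P[:,1]<.25)]]
  print(k,"spreader",len(P2),cv2.minAreaRect(P2[:,:2].astype(np.float32)*1000) if len(P2)>3 else 0)
E
```

```text
mill scene (array([ 0.6488, -0.0054]), 129, 2.48)
mill side (array([ 0.6459, -0.0042]), 163, 1.66)
shaker scene (array([ 0.5986, -0.3207]), 141, 1.29)
shaker side (array([ 0.5969, -0.3186]), 325, 1.19)
spice scene (array([ 0.6479, -0.1539]), 234, 1.18)
spice side (array([ 0.6357, -0.1866]), 435, 4.33)
spread scene (array([0.6201, 0.3262]), 248, 1.75)
spread side (array([0.6196, 0.3272]), 253, 1.56)
lid scene (array([0.6223, 0.3292]), 41, 2.26)
lid side (array([0.6199, 0.3282]), 33, 1.54)
smallmill scene (array([0.5747, 0.0718]), 188, 2.12)
smallmill side (array([0.5713, 0.0741]), 255, 1.73)
scene dinner 2165 ((462.2783508300781, -166.12965393066406), (97.03240966796875, 249.11834716796875), 9.54161262512207)
   (0.034, 0.046) 434 ((464.0851745605469, -176.05828857421875), (95.90731811523438, 226.73846435546875), 9.194184303283691)
   (0.07, 0.082) 216 ((464.0489501953125, -174.5137481689453), (90.05271911621094, 231.53111267089844), 9.679352760314941)
scene bkf 1873 ((470.718017578125, 163.44813537597656), (131.0939178466797, 271.58392333984375), 0.3723068833351135)
   (0.034, 0.046)
[... 490 characters left out ...]
4658203125, -174.44070434570312), (88.69842529296875, 231.8602294921875), 8.872186660766602)
   (0.07, 0.082) 315 ((464.5725402832031, -176.5715789794922), (87.21121215820312, 232.18284606933594), 9.443329811096191)
side bkf 1044 ((458.68463134765625, 161.09556579589844), (272.1758728027344, 100.14118957519531), 89.87289428710938)
   (0.034, 0.046) 203 ((455.43048095703125, 162.25831604003906), (94.45801544189453, 268.3157043457031), 0.07094031572341919)
   (0.07, 0.082) 184 ((455.08050537109375, 161.10206604003906), (90.90518188476562, 271.8813781738281), 0.14980727434158325)
side spreader 81 ((674.1305541992188, 152.87518310546875), (145.5225372314453, 41.28071594238281), 1.19333016872406)
```

View pics/ortho.png

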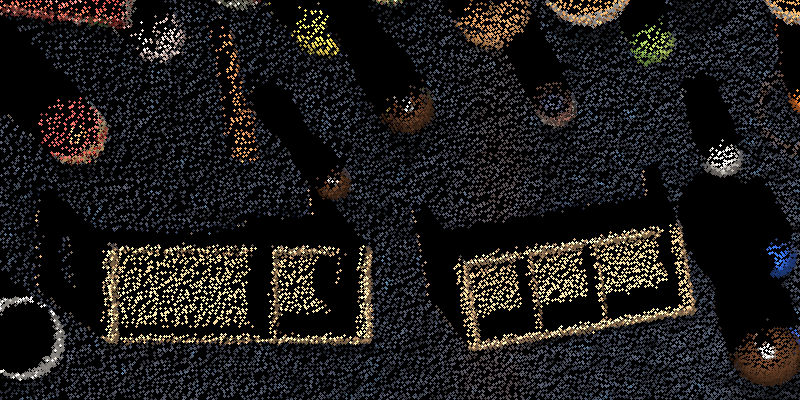

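The map shows the breakfast caddy's square cell at the low-y end. The dinner caddy is turned about 9° with its large cell at the right, low-y end. The spreader lies from about (.59,.150) to (.725,.178). I'll go there first.

```bash
cat >> h.py <<'E'
def plan(x,y,z,phi=None):
    """delta in tool axes (mm) to TCP target and turn wz about tool z so that closing line is at phi deg (mod 180) from world +x"""
    T=tool();d=T[:3,:3].T@(np.array([x,y,z])-T[:3,3])*1000
    cur=np.degrees(np.arctan2(T[1,1],T[0,1]));s="shift %s |%.0f|"%(np.round(d,1),np.linalg.norm(d))
    if phi is not None:
        w=(phi-cur+90)%180-90; s+=" wz %.3f (cur %.1f)"%(-np.radians(w),cur)
    t=R.from_matrix(T[:3,:3]); zz=T[:3,2]; tx=T[:3,:3].T@np.cross(zz,[0,0,-1])
    s+=" level %s q6 %.2f q1 %.2f t %.1f"%(np.round(tx,3),bot.get_obs()["joint_pos"][5],bot.get_obs()["joint_pos"][0],bot.get_obs()["clock"])
    print(s)
E
python3 -c "
from h import *
plan(.6,.17,.23,101.6)"
```

```text
shift [-529.7 -170.9    1.3] |557| wz -0.482 (cur 74.0) level [ 0. -0.  0.] q6 1.57 q1 1.29 t 0.9
```

```bash
python3 -m creep '[[[-48,-15.5,0],[0,0,0]],[[-48,-15.5,0],[0,0,0]],[[-48,-15.5,0],[0,0,0]],[[-48,-15.5,0],[0,0,0]],[[-48,-15.5,0],[0,0,0]],[[-48,-15.5,0],[0,0,0]],[[-48,-15.5,0],[0,0,0]],[[-48,-15.5,0],[0,0,0]],[[-48,-15.5,0],[0,0,0]],[[-48,-15.5,0],[0,0,0]],[[-48,-15.5,0],[0,0,0]]]' 85 && python3 -m creep '[[[0,0,0],[0,0,-0.16]],[[0,0,0],[0,0,-0.16]],[[0,0,0],[0,0,-0.16]],[[0,0,0],[0,0,0]]]'
python3 - <<'E'
from h import *
T=tool();p=vision.camera("wrist");cv2.imwrite("pics/w1.png",p["image"]);print(np.round(p["tool_from_camera"],3).tolist())
P,C,u,v=cloud(p,T);
m=(P[:,2]>.004)&(P[:,2]<.03)&(abs(P[:,0]-.655)<.09)&(abs(P[:,1]-.165)<.035)
hsv=cv2.cvtColor(C[None],cv2.COLOR_BGR2HSV)[0]
m2=m&(hsv[:,0]<22)&(hsv[:,1]>90)&(hsv[:,2]>60)
print(m.sum(),m2.sum())
q=P[m2]
if len(q)>5: print(cv2.minAreaRect(q[:,:2].astype(np.float32)*1000),q.min(0),q.max(0))
print([(r["score"],r["position"],world(p,r["position"],T=T)) for r in vision.place_of(p,"spreader_center")])
E
```

```text
clock: 2.28
eef_pos: [0.5998, 0.1698, 0.2313]
tool_rot: [0.139, 0.99, 0.0, 0.0]
ft_force: [0.2, 0.8, 0.0]
grip_width: 0.0851
grasp_force: 0.0
clock: 2.78
eef_pos: [0.5985, 0.1708, 0.2311]
tool_rot: [-0.099, 0.995, -0.0, -0.0]
ft_force: [0.1, -0.9, -0.6]
grip_width: 0.0846
grasp_force: 0.0
[[0.001, -0.948, -0.318, 0.082], [1.0, 0.001, -0.0, -0.0], [0.001, -0.318, 0.948, -0.143], [0.0, 0.0, 0.0, 1.0]]
1931 1665
((652.7850952148438, 164.63426208496094), (132.85308837890625, 24.31299591064453), 10.221956253051758) [0.58678568 0.14333784 0.00400067] [0.71767317 0.18135579 0.01485183]
[(0.68, [239.9, 201.1], array([0.64978415, 0.16386469, 0.01290094]))]
```

View pics/w1.png

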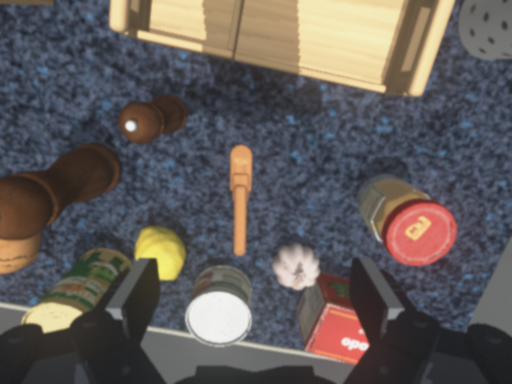

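The wrist view shows the spreader upright in the image at (240,200), blade toward the robot and handle away, with free space on both sides.

```bash
python3 -c "
from h import *
plan(.652,.164,.06,101)"
```

```text
shift [-51.2 -17.3 171.2] |180| wz 0.006 (cur 101.3) level [-0. -0.  0.] q6 0.08 q1 0.28 t 2.9
```

```bash
python3 -m creep '[[[-13,-4,43],[0,0,0]],[[-13,-4,43],[0,0,0]],[[-13,-4,43],[0,0,0]],[[-12,-5,42],[0,0,0]],[[0,0,0],[0,0,0]]]' 45
python3 - <<'E'
from h import *
T=tool();p=vision.camera("wrist")
P,C,u,v=cloud(p,T);print(len(P))
hsv=cv2.cvtColor(C[None],cv2.COLOR_BGR2HSV)[0]
m=(P[:,2]>.006)&(P[:,2]<.03)&(abs(P[:,0]-.655)<.09)&(abs(P[:,1]-.165)<.035)&(hsv[:,0]<22)&(hsv[:,1]>90)&(hsv[:,2]>60)
q=P[m]
for a in np.arange(.58,.73,.015):
    s=q[(q[:,0]>a)&(q[:,0]<a+.015)]
    if len(s)>4: print(round(a,3),len(s),np.round([s[:,1].min(),s[:,1].max(),s[:,2].max()],4))
plan(.652,.164,.004,101)
E
```

```text
clock: 3.5
eef_pos: [0.6489, 0.1633, 0.0555]
tool_rot: [-0.099, 0.995, -0.001, -0.005]
ft_force: [0.3, 0.6, -0.6]
grip_width: 0.0453
grasp_force: 0.0
195819
0.58 27 [0.1465 0.1629 0.0068]
0.595 80 [0.1447 0.1645 0.0072]
0.61 372 [0.146  0.1692 0.0098]
0.625 792 [0.149  0.172  0.0147]
0.64 561 [0.153  0.1726 0.0149]
0.655 158 [0.1579 0.1748 0.0139]
0.67 130 [0.16   0.1768 0.0136]
0.685 119 [0.1629 0.1798 0.0134]
0.7 99 [0.1658 0.1817 0.014 ]
shift [-1.8 -0.3 54.6] |55| wz 0.007 (cur 101.4) level [-0.    -0.004  0.   ] q6 0.05 q1 0.25 t 3.5
```

```bash
python3 -m creep '[[[-1,0,28],[0,0,0]],[[-1,0,17],[0,0,0]],[[0,0,9],[0,0,0]],[[0,0,0],[0,0,0]]]' && python3 -m creep '[[[0,0,0],[0,0,0]],[[0,0,0],[0,0,0]],[[0,0,0],[0,0,0]],[[0,0,0],[0,0,0]]]' 0
python3 -c "
from h import *
plan(.455,.206,.15,0)"
```

```text
clock: 4.05
eef_pos: [0.6536, 0.1648, 0.0064]
tool_rot: [-0.1, 0.995, -0.0, -0.0]
ft_force: [0.1, 0.1, 0.7]
grip_width: 0.0451
grasp_force: 0.0
clock: 4.55
eef_pos: [0.6547, 0.165, 0.0077]
tool_rot: [-0.1, 0.995, 0.0, 0.001]
ft_force: [-1.7, 0.4, 5.4]
grip_width: 0.0126
grasp_force: 59.4
shift [ 187.2   79.9 -142.7] |249| wz -1.371 (cur 101.5) level [ 0.     0.002 -0.   ] q6 0.05 q1 0.25 t 4.5
```

```bash
python3 -m creep '[[[0,0,-36],[0,0,0]],[[0,0,-36],[0,0,0]],[[0,0,-36],[0,0,0]],[[0,0,-35],[0,0,0]],[[47,20,0],[0,0,0]],[[47,20,0],[0,0,0]],[[47,20,0],[0,0,0]],[[46,20,0],[0,0,0]]]' && python3 -m creep '[[[0,0,0],[0,0,-0.171]],[[0,0,0],[0,0,-0.172]],[[0,0,0],[0,0,-0.171]],[[0,0,0],[0,0,-0.171]],[[0,0,0],[0,0,-0.172]],[[0,0,0],[0,0,-0.171]],[[0,0,0],[0,0,-0.171]],[[0,0,0],[0,0,-0.172]],[[0,0,0],[0,0,0]]]'
python3 - <<'E'
from h import *
plan(.455,.206,.014,0)
T=tool();p=vision.camera("wrist");cv2.imwrite("pics/w2.png",p["image"])
P,C,u,v=cloud(p,T);
for lo,hi in((.035,.05),(.07,.085)):
    m=(P[:,2]>lo)&(P[:,2]<hi)&(P[:,1]>.0)&(P[:,1]<.32)&(P[:,0]>.38)&(P[:,0]<.53);q=P[m]
    if len(q)>9: print(lo,len(q),cv2.minAreaRect(q[:,:2].astype(np.float32)*1000),q.min(0),q.max(0))
E
```

```text
clock: 5.55
eef_pos: [0.4527, 0.206, 0.149]
tool_rot: [-0.1, 0.995, 0.0, -0.0]
ft_force: [-0.1, 0.1, 0.2]
grip_width: 0.013
grasp_force: 58.7
clock: 6.68
eef_pos: [0.4543, 0.2058, 0.149]
tool_rot: [-0.707, 0.708, 0.0, -0.0]
ft_force: [-0.1, 0.5, -0.7]
grip_width: 0.0123
grasp_force: 58.7
shift [ -0.2  -0.8 135. ] |135| wz -0.002 (cur 179.9) level [ 0.001 -0.     0.   ] q6 -1.14 q1 0.43 t 6.7
0.035 3129 ((455.0052490234375, 179.41522216796875), (215.18479919433594, 96.16170501708984), 89.8761215209961) [0.40669956 0.07191176 0.03500123] [0.50287548 0.28711128 0.04986977]
0.07 10 ((442.94097900390625, 290.4442138671875), (0.07417748123407364, 8.382189750671387), 0.823462724685669) [0.44286479 0.28625333 0.07689236] [0.44300341 0.29463466 0.07874922]
```

View pics/w2.png

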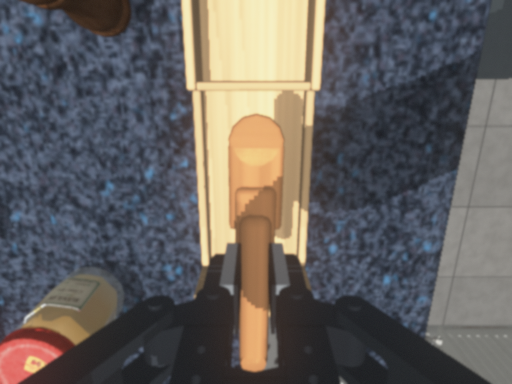

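The picture shows the spreader hanging centred over the trough. The divider is at row 85 and the blade at (256,140), inside the trough.

```bash
python3 -m creep '[[[0,0,35],[0,0,0]],[[0,0,35],[0,0,0]],[[0,0,30],[0,0,0]],[[0,0,18],[0,0,0]],[[0,0,8],[0,0,0]],[[0,0,4],[0,0,0]],[[0,0,0],[0,0,0]],[[0,0,2],[0,0,0]],[[0,0,0],[0,0,0]]]'
```

```text
clock: 7.85
eef_pos: [0.4549, 0.2061, 0.0177]
tool_rot: [0.707, -0.707, 0.0, -0.0]
ft_force: [-0.6, 0.1, 0.1]
grip_width: 0.0124
grasp_force: 58.7
```

```bash
python3 -m creep '[[[0,0,1.5],[0,0,0]],[[0,0,1.5],[0,0,0]],[[0,0,0],[0,0,0]]]'
```

```text
clock: 8.22
eef_pos: [0.4544, 0.2059, 0.0141]
tool_rot: [0.707, -0.707, -0.0, 0.0]
ft_force: [-0.3, 0.4, -0.6]
grip_width: 0.0131
grasp_force: 58.7
```

```bash
python3 -m creep '[[[0,0,1],[0,0,0]],[[0,0,0],[0,0,0]]]' && python3 -m creep '[[[0,0,0],[0,0,0]],[[0,0,0],[0,0,0]],[[0,0,-20],[0,0,0]],[[0,0,-40],[0,0,0]],[[0,0,-45],[0,0,0]],[[0,0,-45],[0,0,0]],[[0,0,0],[0,0,0]]]' 30
python3 - <<'E'
from h import *
plan(.6205,.327,.20,100)
plan(.6205,.327,.20,118)
T=tool();p=vision.camera("wrist");cv2.imwrite("pics/w3.png",p["image"])
E
```

```text
clock: 8.48
eef_pos: [0.4547, 0.206, 0.0136]
tool_rot: [0.707, -0.707, 0.0, -0.0]
ft_force: [-1.3, -0.7, 2.8]
grip_width: 0.0124
grasp_force: 59.1
clock: 9.35
eef_pos: [0.4573, 0.2072, 0.1673]
tool_rot: [0.707, -0.707, 0.002, -0.004]
ft_force: [0.4, 0.3, 0.2]
grip_width: 0.0302
grasp_force: 0.0
shift [-119.9 -163.5  -31. ] |205| wz 1.397 (cur -180.0) level [-0.008  0.004 -0.   ] q6 -1.15 q1 0.43 t 9.3
shift [-119.9 -163.5  -31. ] |205| wz 1.082 (cur -180.0) level [-0.008  0.004 -0.   ] q6 -1.15 q1 0.43 t 9.3
```

View pics/w3.png

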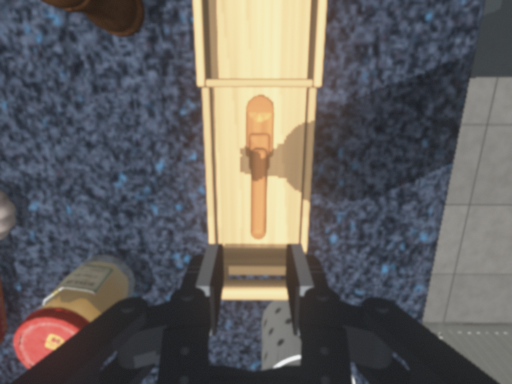

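The spreader lies in the trough, at (260,165). The red-lidded jar is next, with the same yaw.

```bash
python3 -m creep '[[[-24,-33,-12],[0,0,0]],[[-24,-33,-12],[0,0,0]],[[-24,-33,-7],[0,0,0]],[[-24,-32,0],[0,0,0]],[[0,0,0],[0,0,0]]]' 85
python3 - <<'E'
from h import *
T=tool();p=vision.camera("wrist");P,C,u,v=cloud(p,T)
m=(P[:,2]>.089)&(P[:,2]<.105)&(np.hypot(P[:,0]-.621,P[:,1]-.327)<.05);q=P[m]
print(len(q),cv2.minEnclosingCircle(q[:,:2].astype(np.float32)*1000),q.min(0),q.max(0),np.median(q[:,2]))
print(circ(P,(.6205,.327),.030,(.01,.08)))
plan(.6205,.327,.0745,180)
E
```

```text
clock: 10.02
eef_pos: [0.586, 0.3029, 0.1899]
tool_rot: [0.708, -0.707, -0.001, 0.002]
ft_force: [-0.5, -1.7, -0.4]
grip_width: 0.0852
grasp_force: 0.0
5249 ((617.6776733398438, 326.7738037109375), 32.724491119384766) [0.58560158 0.29515064 0.08901024] [0.64953886 0.35931046 0.10147595] 0.09879102527191372
(array([0.6178, 0.3264]), 1375, 0.57)
shift [-25.3 -36.2 115.9] |124| wz 0.001 (cur -179.9) level [ 0.005 -0.003 -0.   ] q6 -1.10 q1 0.48 t 10.1
```

```bash
python3 -m creep '[[[-25,-34,0],[0,0,0]],[[0,0,35],[0,0,0]],[[0,0,35],[0,0,0]],[[0,0,0],[0,0,0]]]'
python3 -c "
from h import *
plan(.6185,.327,.0745,180)"
```

```text
clock: 10.58
eef_pos: [0.6159, 0.3248, 0.1198]
tool_rot: [0.707, -0.707, -0.001, 0.005]
ft_force: [0.2, 0.5, -0.0]
grip_width: 0.0848
grasp_force: 0.0
shift [-2.5 -3.  45.2] |45| wz 0.000 (cur -180.0) level [ 0.009 -0.005 -0.   ] q6 -1.09 q1 0.49 t 10.6
```

```bash
python3 -m creep '[[[-2,-2,25],[0,0,0]],[[0,0,15],[0,0,0]],[[0,0,5],[0,0,0]],[[0,0,0],[0,0,0]],[[0,0,0],[0,0,0]]]' && python3 -m creep '[[[0,0,0],[0,0,0]],[[0,0,0],[0,0,0]],[[0,0,0],[0,0,0]],[[0,0,0],[0,0,0]]]' 40
python3 -c "
from h import *
plan(.455,.081,.19,180)"
```

```text
clock: 11.2
eef_pos: [0.6221, 0.3293, 0.0805]
tool_rot: [0.707, -0.707, 0.0, -0.001]
ft_force: [0.6, -0.1, -0.1]
grip_width: 0.0852
grasp_force: 0.0
clock: 11.7
eef_pos: [0.6217, 0.3295, 0.0808]
tool_rot: [0.707, -0.707, -0.0, -0.001]
ft_force: [-2.1, -0.1, 5.2]
grip_width: 0.0625
grasp_force: 65.2
shift [ 248.2  166.7 -109.7] |319| wz 0.001 (cur -180.0) level [-0.001  0.001 -0.   ] q6 -1.08 q1 0.49 t 11.7
```

```bash
python3 -m creep '[[[0,0,-20],[0,0,0]],[[0,0,-40],[0,0,0]],[[0,0,-45],[0,0,0]],[[31,21,0],[0,0,0]],[[31,21,0],[0,0,0]],[[31,21,0],[0,0,0]],[[31,21,0],[0,0,0]],[[31,21,0],[0,0,0]],[[31,21,0],[0,0,0]],[[31,21,0],[0,0,0]],[[28,19,0],[0,0,0]]]' && python3 -m creep '[[[0,0,0],[0,0,0]],[[0,0,0],[0,0,0]]]'
python3 - <<'E'
from h import *
plan(.455,.084,.0868,180)
T=tool();p=vision.camera("scene");P,C,u,v=cloud(p)
p2=vision.camera("side");
for q in(p,p2):print(circ(cloud(q)[0],(.455,.081),.030,(.10,.17),.045))
cv2.imwrite("pics/s4.png",p["image"][120:320,100:420])
E
```

```text
clock: 13.08
eef_pos: [0.4542, 0.0827, 0.1835]
tool_rot: [0.707, -0.707, -0.0, 0.001]
ft_force: [-0.6, -1.2, -3.1]
grip_width: 0.0618
grasp_force: 67.1
clock: 13.32
eef_pos: [0.4559, 0.0841, 0.1841]
tool_rot: [0.707, -0.707, 0.0, -0.0]
ft_force: [0.0, -0.5, -3.9]
grip_width: 0.0619
grasp_force: 67.0
shift [ 0.1  1.  97.3] |97| wz 0.000 (cur -180.0) level [-0.  0.  0.] q6 -1.39 q1 0.18 t 13.3
(array([0.455 , 0.0818]), 292, 1.38)
(array([0.4553, 0.0819]), 387, 1.18)
```

```bash
python3 -m creep '[[[0,0,30],[0,0,0]],[[0,0,30],[0,0,0]],[[0,0,18],[0,0,0]],[[0,0,9],[0,0,0]],[[0,0,4],[0,0,0]],[[0,0,2],[0,0,0]],[[0,0,0],[0,0,0]],[[0,0,1],[0,0,0]],[[0,0,1],[0,0,0]],[[0,0,0],[0,0,0]]]'
```

```text
clock: 14.68
eef_pos: [0.4556, 0.0839, 0.0893]
tool_rot: [0.707, -0.707, 0.0, -0.0]
ft_force: [0.1, -0.4, -3.2]
grip_width: 0.0623
grasp_force: 67.0
```

```bash
python3 -m creep '[[[0,0,1],[0,0,0]],[[0,0,1],[0,0,0]],[[0,0,0.5],[0,0,0]],[[0,0,0],[0,0,0]]]'
```

```text
clock: 15.18
eef_pos: [0.4556, 0.084, 0.0869]
tool_rot: [0.707, -0.707, -0.0, 0.0]
ft_force: [-1.0, 0.5, -1.7]
grip_width: 0.0621
grasp_force: 67.1
```

```bash
python3 -m creep '[[[0,0,0],[0,0,0]],[[0,0,0],[0,0,0]],[[0,0,0],[0,0,0]],[[0,0,-15],[0,0,0]],[[0,0,-40],[0,0,0]],[[0,0,-40],[0,0,0]],[[0,0,0],[0,0,0]]]' 85
python3 - <<'E'
from h import *
p=vision.camera("scene");P=cloud(p)[0]
print(circ(P,(.4553,.0818),.030,(.05,.088),.045))
p=vision.camera("side");P=cloud(p)[0]
print(circ(P,(.4553,.0818),.030,(.05,.088),.045))
print(circ(P,(.643,-.155),.0205,(.02,.1),.032),circ(cloud(vision.camera("scene"))[0],(.643,-.155),.0205,(.02,.1),.032))
plan(.60,-.153,.20,189.3)
E
```

```text
clock: 16.05
eef_pos: [0.4583, 0.0844, 0.1853]
tool_rot: [0.707, -0.707, 0.002, -0.003]
ft_force: [0.1, -0.0, 0.1]
grip_width: 0.0847
grasp_force: 0.0
(array([0.4541, 0.0814]), 149, 1.51)
(array([0.454 , 0.0817]), 119, 1.16)
(array([ 0.6474, -0.1527]), 389, 0.93) (array([ 0.6479, -0.1539]), 209, 1.03)
shift [ 236.9 -144.8  -19.1] |278| wz -0.162 (cur -180.0) level [ 0.001 -0.     0.   ] q6 -1.39 q1 0.18 t 16.2
```

```bash
python3 -m creep '[[[34,-20.7,-5],[0,0,0]],[[34,-20.7,-5],[0,0,0]],[[34,-20.7,-5],[0,0,0]],[[34,-20.7,-4],[0,0,0]],[[34,-20.7,0],[0,0,0]],[[34,-20.7,0],[0,0,0]],[[33,-20.6,0],[0,0,0]],[[0,0,0],[0,0,-0.162]],[[0,0,0],[0,0,0]]]'
python3 - <<'E'
from h import *
T=tool();p=vision.camera("wrist");P,C,u,v=cloud(p,T);cv2.imwrite("pics/w5.png",p["image"])
m=(P[:,2]>.09)&(P[:,2]<.112)&(np.hypot(P[:,0]-.6475,P[:,1]+.153)<.035);q=P[m]
print(len(q),len(q) and cv2.minEnclosingCircle(q[:,:2].astype(np.float32)*1000))
m=(P[:,2]>.034)&(P[:,2]<.05)&(abs(P[:,0]-.462)<.08)&(P[:,1]<-.03)&(P[:,1]>-.33);q=P[m]
print(len(q),len(q) and cv2.minAreaRect(q[:,:2].astype(np.float32)*1000))
plan(.6475,-.153,.12,189.3)
E
```

```text
clock: 17.32
eef_pos: [0.5996, -0.1532, 0.1984]
tool_rot: [0.761, -0.648, -0.002, 0.001]
ft_force: [0.0, 0.0, 0.1]
grip_width: 0.0849
grasp_force: 0.0
2395 ((644.8494873046875, -154.76451110839844), 20.335039138793945)
6335 ((463.0511779785156, -174.37295532226562), (90.58649444580078, 226.95973205566406), 9.879884719848633)
shift [  7.9 -47.4  78.8] |92| wz -0.003 (cur -170.9) level [0.003 0.001 0.   ] q6 -1.98 q1 -0.25 t 17.4
```

View pics/w5.png

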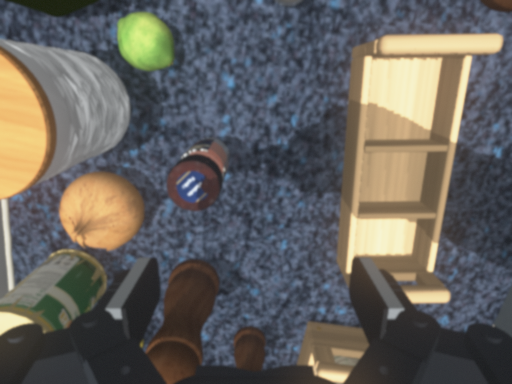

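The wrist view shows the spice jar alone at (195,185), with the onion and canister well to its left. The dinner caddy is at (410,170), large cell at the top.

```bash
python3 -m creep '[[[9,-23,0],[0,0,0]],[[0,-23,0],[0,0,0]],[[0,0,40],[0,0,0]],[[0,0,39],[0,0,0]],[[0,0,0],[0,0,0]],[[0,0,0],[0,0,0]]]' 70
python3 -c "
from h import *
plan(.646,-.154,.070,189.3)"
```

```text
clock: 18.12
eef_pos: [0.6479, -0.1542, 0.1232]
tool_rot: [0.762, -0.648, 0.001, -0.0]
ft_force: [-0.8, 0.8, 0.5]
grip_width: 0.07
grasp_force: 0.0
shift [-0.5  2.  53.2] |53| wz -0.000 (cur -170.7) level [-0.001 -0.001  0.   ] q6 -1.97 q1 -0.23 t 18.1
```

```bash
python3 -m creep '[[[0,2,25],[0,0,0]],[[0,0,18],[0,0,0]],[[0,0,10],[0,0,0]],[[0,0,0],[0,0,0]],[[0,0,0],[0,0,0]]]' && python3 -m creep '[[[0,0,0],[0,0,0]],[[0,0,0],[0,0,0]],[[0,0,0],[0,0,0]],[[0,0,0],[0,0,0]]]' 20
python3 -c "
from h import *
plan(.4525,-.1025,.19,189.3)"
```

```text
clock: 18.75
eef_pos: [0.6464, -0.1549, 0.0703]
tool_rot: [0.762, -0.647, 0.001, -0.001]
ft_force: [0.4, 0.9, -0.1]
grip_width: 0.0702
grasp_force: 0.0
clock: 19.25
eef_pos: [0.6461, -0.1549, 0.0699]
tool_rot: [0.762, -0.647, 0.001, -0.0]
ft_force: [-0.2, -0.3, 4.7]
grip_width: 0.0391
grasp_force: 60.9
shift [ -83.   182.4 -120.5] |234| wz 0.000 (cur -170.7) level [-0.002 -0.001  0.   ] q6 -1.97 q1 -0.24 t 19.2
```

```bash
python3 -m creep '[[[0,0,-20],[0,0,0]],[[0,0,-40],[0,0,0]],[[0,0,-45],[0,0,0]],[[0,0,-15],[0,0,0]],[[-17,36.5,0],[0,0,0]],[[-17,36.5,0],[0,0,0]],[[-17,36.5,0],[0,0,0]],[[-17,36.5,0],[0,0,0]],[[-15,36.5,0],[0,0,0]]]' && python3 -m creep '[[[0,0,0],[0,0,0]],[[0,0,0],[0,0,0]]]'
python3 - <<'E'
from h import *
plan(.4518,-.102,.0765,189.3)
for q in("scene","side"):print(circ(cloud(vision.camera(q))[0],(.452,-.102),.0205,(.125,.175),.035))
E
```

```text
clock: 20.38
eef_pos: [0.4495, -0.1017, 0.1871]
tool_rot: [0.762, -0.647, -0.001, 0.001]
ft_force: [0.4, -0.5, -0.5]
grip_width: 0.0396
grasp_force: 60.9
clock: 20.62
eef_pos: [0.452, -0.1023, 0.1882]
tool_rot: [0.762, -0.647, -0.0, 0.0]
ft_force: [0.2, -0.8, -1.5]
grip_width: 0.0395
grasp_force: 61.1
shift [-4.000e-01  1.000e-01  1.117e+02] |112| wz 0.000 (cur -170.7) level [ 0.  0. -0.] q6 -1.96 q1 -0.22 t 20.6
(array([ 0.4535, -0.1013]), 152, 0.98)
(array([ 0.4538, -0.101 ]), 261, 0.84)
```

```bash
python3 -m creep '[[[0,0,35],[0,0,0]],[[0,0,35],[0,0,0]],[[0,0,20],[0,0,0]],[[0,0,11],[0,0,0]],[[0,0,5],[0,0,0]],[[0,0,2],[0,0,0]],[[0,0,0],[0,0,0]],[[0,0,1],[0,0,0]],[[0,0,1],[0,0,0]],[[0,0,0],[0,0,0]]]'
```

```text
clock: 21.98
eef_pos: [0.4519, -0.1024, 0.0789]
tool_rot: [0.762, -0.647, 0.0, -0.0]
ft_force: [0.2, -0.2, -0.7]
grip_width: 0.0397
grasp_force: 61.1
```

```bash
python3 -m creep '[[[0,0,1],[0,0,0]],[[0,0,1],[0,0,0]],[[0,0,0.5],[0,0,0]],[[0,0,0],[0,0,0]]]'
```

```text
clock: 22.48
eef_pos: [0.4519, -0.1023, 0.0762]
tool_rot: [0.762, -0.647, -0.0, 0.0]
ft_force: [-0.0, 0.2, -2.0]
grip_width: 0.0393
grasp_force: 61.1
```

```bash
python3 -m creep '[[[0,0,1],[0,0,0]],[[0,0,0],[0,0,0]]]' && python3 -m creep '[[[0,0,0],[0,0,0]],[[0,0,0],[0,0,0]],[[0,0,0],[0,0,0]],[[0,0,-15],[0,0,0]],[[0,0,-40],[0,0,0]],[[0,0,-50],[0,0,0]],[[0,0,-10],[0,0,0]],[[0,0,0],[0,0,0]]]' 62
python3 - <<'E'
from h import *
for q in("scene","side"):
    P=cloud(vision.camera(q))[0]
    print(circ(P,(.452,-.102),.0205,(.05,.105),.035),circ(P,(.5965,-.32),.022,(.01,.06),.035),circ(P,(.5965,-.32),.017,(.068,.08),.03))
plan(.5965,-.32,.20,189.3)
plan(.5965,-.32,.20,151.6)
E
```

```text
clock: 22.72
eef_pos: [0.452, -0.1024, 0.0758]
tool_rot: [0.762, -0.647, 0.0, -0.0]
ft_force: [-0.9, -0.0, 4.2]
grip_width: 0.0393
grasp_force: 61.4
clock: 23.72
eef_pos: [0.4523, -0.1024, 0.1907]
tool_rot: [0.762, -0.647, 0.001, -0.0]
ft_force: [-0.2, -0.6, -1.3]
grip_width: 0.0616
grasp_force: 0.0
(array([ 0.4538, -0.1002]), 185, 1.21) (array([ 0.5992, -0.321 ]), 140, 1.23) (array([ 0.596 , -0.3225]), 34, 0.86)
(array([ 0.4531, -0.1004]), 232, 1.05) (array([ 0.597 , -0.3187]), 323, 1.21) (array([ 0.5953, -0.3214]), 74, 0.66)
shift [ 238.5 -108.3  -11.5] |262| wz 0.000 (cur -170.7) level [0.002 0.001 0.   ] q6 -1.96 q1 -0.22 t 23.8
shift [ 238.5 -108.3  -11.5] |262| wz 0.658 (cur -170.7) level [0.002 0.001 0.   ] q6 -1.96 q1 -0.22 t 23.8
```

```bash
python3 -m creep '[[[34,-15.5,-3],[0,0,0]],[[34,-15.5,-3],[0,0,0]],[[34,-15.5,-3],[0,0,0]],[[34,-15.5,-3],[0,0,0]],[[34,-15.5,0],[0,0,0]],[[34,-15.5,0],[0,0,0]],[[0,-15.5,0],[0,0,0]],[[0,0,0],[0,0,0]],[[0,0,0],[0,0,0]]]' 70
python3 - <<'E'
from h import *
T=tool();p=vision.camera("wrist");P,C,u,v=cloud(p,T);cv2.imwrite("pics/w6.png",p["image"])
m=(P[:,2]>.06)&(P[:,2]<.12)&(np.hypot(P[:,0]-.5965,P[:,1]+.321)<.035);q=P[m]
print(len(q),len(q) and cv2.minEnclosingCircle(q[:,:2].astype(np.float32)*1000),q[:,2].max())
print(circ(P,(.5965,-.321),.017,(.068,.08),.03),circ(P,(.5965,-.321),.022,(.01,.06),.035))
plan(.5965,-.321,.11,189.3)
E
```

```text
clock: 24.95
eef_pos: [0.591, -0.2855, 0.2008]
tool_rot: [0.762, -0.647, -0.001, 0.0]
ft_force: [-1.3, 0.8, -0.6]
grip_width: 0.0702
grasp_force: 0.0
1491 ((593.5504760742188, -322.6553955078125), 17.178590774536133) 0.09105251291480099
(array([ 0.5934, -0.3224]), 211, 0.41) (array([ 0.5931, -0.3191]), 459, 1.22)
shift [35.9  0.2 91.4] |98| wz 0.000 (cur -170.7) level [0.002 0.001 0.   ] q6 -2.18 q1 -0.45 t 25.0
```

View pics/w6.png

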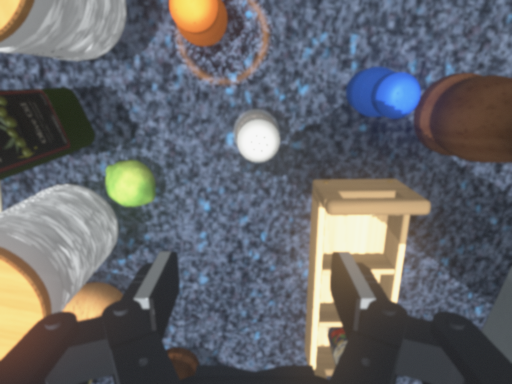

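The grey shaker stands free at (257,137), with the blue and orange ones farther off.

```bash
python3 -m creep '[[[36.5,2,0],[0,0,0]],[[0,0,45],[0,0,0]],[[0,0,45],[0,0,0]],[[0,0,0],[0,0,0]],[[0,0,0],[0,0,0]]]' 65
python3 -c "
from h import *
plan(.5947,-.322,.040,189.3)"
```

```text
clock: 25.62
eef_pos: [0.5965, -0.3227, 0.1144]
tool_rot: [0.762, -0.647, 0.001, -0.0]
ft_force: [0.2, -0.0, -0.7]
grip_width: 0.0652
grasp_force: 0.0
shift [-1.1  1.8 74.3] |74| wz 0.000 (cur -170.7) level [-0.002 -0.001 -0.   ] q6 -2.23 q1 -0.50 t 25.6
```

```bash
python3 -m creep '[[[-1,1.5,30],[0,0,0]],[[0,0,25],[0,0,0]],[[0,0,15],[0,0,0]],[[0,0,4],[0,0,0]],[[0,0,0],[0,0,0]],[[0,0,0],[0,0,0]]]' && python3 -m creep '[[[0,0,0],[0,0,0]],[[0,0,0],[0,0,0]],[[0,0,0],[0,0,0]],[[0,0,0],[0,0,0]]]' 20
python3 -c "
from h import *
plan(.4627,-.1671,.20,189.3)"
```

```text
clock: 26.38
eef_pos: [0.5952, -0.3222, 0.0398]
tool_rot: [0.762, -0.647, 0.001, -0.0]
ft_force: [0.3, 0.2, 0.4]
grip_width: 0.0649
grasp_force: 0.0
clock: 26.88
eef_pos: [0.5949, -0.3222, 0.0395]
tool_rot: [0.762, -0.647, 0.001, -0.0]
ft_force: [-1.5, 0.0, 5.9]
grip_width: 0.0345
grasp_force: 60.0
shift [-174.2  105.1 -160.9] |259| wz -0.000 (cur -170.7) level [-0.002 -0.001 -0.   ] q6 -2.23 q1 -0.50 t 26.9
```

Run:
```python
from h import *
T=tool();p=vision.camera("wrist");cv2.imwrite("pics/w7.png",p["image"][180:384])
P=cloud(vision.camera("side"))[0]
print(circ(P,(.5948,-.322),.022,(.01,.035),.035))
p=vision.camera("side");cv2.imwrite("pics/s7.png",cv2.resize(p["image"][140:340,230:400],None,fx=3,fy=3))
```

```text
(array([ 0.5974, -0.3196]), 143, 0.74)
```

View pics/s7.png

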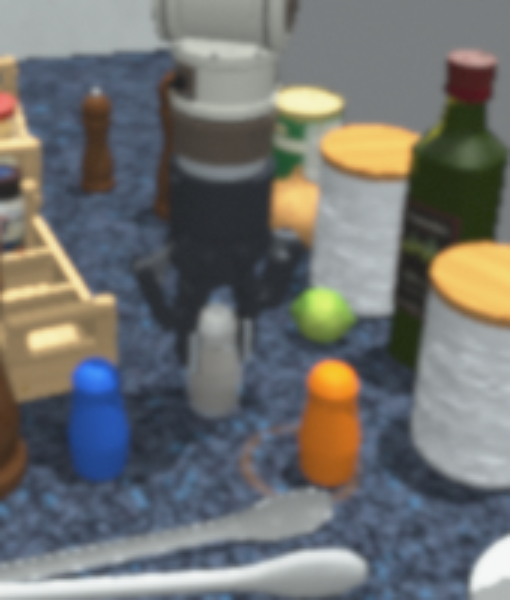

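The side view shows the fingers round the upper half of the body, which tapers, so the narrower reading makes sense. I'll lift and check.

```bash
python3 -m creep '[[[0,0,-10],[0,0,0]],[[0,0,-20],[0,0,0]],[[0,0,-40],[0,0,0]],[[0,0,-40],[0,0,0]],[[0,0,-40],[0,0,0]],[[0,0,0],[0,0,0]],[[0,0,0],[0,0,0]]]'
python3 - <<'E'
from h import *
T=tool();print(T[:3,3])
for k in("scene","side"):
    p=vision.camera(k);P,C,u,v=cloud(p)
    q=P[(np.hypot(P[:,0]-.596,P[:,1]+.321)<.03)&(P[:,2]<T[2,3]+.0)&(P[:,2]>.03)]
    print(k,len(q),np.round(np.percentile(q[:,2],[1,50,99]),3),circ(P,(.595,-.321),.022,(T[2,3]-.035,T[2,3]-.005),.035))
plan(.4627,-.1671,.19,189.3)
E
```

```text
clock: 27.9
eef_pos: [0.5937, -0.3214, 0.1873]
tool_rot: [0.762, -0.647, -0.001, 0.0]
ft_force: [-1.0, 0.5, -1.0]
grip_width: 0.035
grasp_force: 59.3
[ 0.59372307 -0.32138953  0.18725535]
scene 106 [0.151 0.17  0.186] (array([ 0.5976, -0.3199]), 86, 1.1)
side 283 [0.149 0.17  0.187] (array([ 0.5955, -0.3186]), 216, 0.79)
shift [-173.1  103.8   -3.3] |202| wz 0.000 (cur -170.7) level [ 0.003  0.003 -0.   ] q6 -2.23 q1 -0.50 t 28.0
```

```bash
python3 -m creep '[[[-29,17.3,0],[0,0,0]],[[-29,17.3,0],[0,0,0]],[[-29,17.3,0],[0,0,0]],[[-29,17.3,0],[0,0,0]],[[-29,17.3,0],[0,0,0]],[[-28,17.3,0],[0,0,0]],[[0,0,0],[0,0,0]],[[0,0,0],[0,0,0]],[[0,0,0],[0,0,0]]]'
python3 - <<'E'
from h import *
plan(.4627,-.1671,.0455,189.3)
T=tool();p=vision.camera("wrist");cv2.imwrite("pics/w8.png",p["image"]);P,C,u,v=cloud(p,T)
m=(P[:,2]>.034)&(P[:,2]<.05)&(abs(P[:,0]-.462)<.08)&(P[:,1]<-.03)&(P[:,1]>-.33);q=P[m]
print(len(q),len(q) and cv2.minAreaRect(q[:,:2].astype(np.float32)*1000))
for k in("scene","side"): print(circ(cloud(vision.camera(k))[0],(.463,-.166),.022,(T[2,3]-.035,T[2,3]-.005),.035))
E
```

```text
clock: 29.12
eef_pos: [0.4643, -0.1684, 0.1879]
tool_rot: [0.762, -0.648, -0.0, 0.0]
ft_force: [0.2, 0.2, -0.4]
grip_width: 0.0351
grasp_force: 59.4
shift [ -1.5   1.4 142.4] |142| wz -0.000 (cur -170.7) level [0. 0. 0.] q6 -2.08 q1 -0.35 t 29.1
4458 ((465.1347351074219, -188.94561767578125), (90.16231536865234, 179.50331115722656), 9.855416297912598)
(array([ 0.4684, -0.1673]), 86, 1.03)
(array([ 0.4662, -0.166 ]), 167, 1.03)
```

View pics/w8.png

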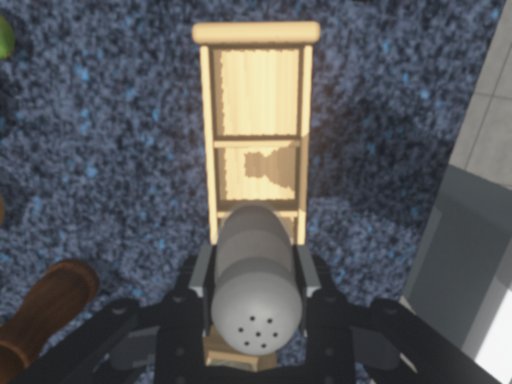

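The shaker hangs between the fingers over the middle cell, with the divider at row 215. I'll lower it.

```bash
python3 -m creep '[[[-1.5,1.4,40],[0,0,0]],[[0,0,40],[0,0,0]],[[0,0,30],[0,0,0]],[[0,0,16],[0,0,0]],[[0,0,8],[0,0,0]],[[0,0,4],[0,0,0]],[[0,0,0],[0,0,0]],[[0,0,2],[0,0,0]],[[0,0,0],[0,0,0]],[[0,0,0],[0,0,0]]]'
```

```text
clock: 30.52
eef_pos: [0.4624, -0.1666, 0.0486]
tool_rot: [0.762, -0.647, 0.0, -0.0]
ft_force: [0.4, 0.8, -1.0]
grip_width: 0.0349
grasp_force: 59.4
```

```bash
python3 -m creep '[[[0,0,1],[0,0,0]],[[0,0,1],[0,0,0]],[[0,0,0.5],[0,0,0]],[[0,0,0],[0,0,0]]]' && python3 -m creep '[[[0,0,1],[0,0,0]],[[0,0,0],[0,0,0]]]'
```

```text
clock: 31.02
eef_pos: [0.4622, -0.1665, 0.0457]
tool_rot: [0.762, -0.647, -0.0, 0.0]
ft_force: [0.4, 0.5, -1.1]
grip_width: 0.0351
grasp_force: 59.4
clock: 31.28
eef_pos: [0.4624, -0.1666, 0.0455]
tool_rot: [0.762, -0.647, 0.0, -0.0]
ft_force: [-1.8, 1.2, 4.9]
grip_width: 0.035
grasp_force: 60.2
```

```bash
python3 -m creep '[[[0,0,0],[0,0,0]],[[0,0,0],[0,0,0]],[[0,0,0],[0,0,0]],[[0,0,-10],[0,0,0]],[[0,0,-30],[0,0,0]],[[0,0,-45],[0,0,0]],[[0,0,-45],[0,0,0]],[[0,0,-40],[0,0,0]],[[0,0,0],[0,0,0]],[[0,0,0],[0,0,0]]]' 52
python3 - <<'E'
from h import *
for q in("scene","side"):
    P=cloud(vision.camera(q))[0]
    print(circ(P,(.463,-.166),.017,(.073,.086),.03),circ(P,(.645,-.005),.0245,(.127,.155),.04),circ(P,(.645,-.005),.029,(.005,.05),.04))
plan(.60,-.005,.235,189.3)
E
```

```text
clock: 32.52
eef_pos: [0.4619, -0.1664, 0.2147]
tool_rot: [0.762, -0.647, -0.0, 0.0]
ft_force: [-0.4, 0.6, -0.7]
grip_width: 0.0521
grasp_force: 0.0
(array([ 0.4638, -0.1669]), 38, 0.86) (array([ 0.647 , -0.0118]), 52, 1.94) (array([ 0.6501, -0.0047]), 76, 1.94)
(array([ 0.463 , -0.1665]), 60, 0.77) (array([ 0.6457, -0.0045]), 150, 1.99) (array([ 0.6478, -0.0011]), 235, 1.46)
shift [-136.7 -162.9  -21.7] |214| wz 0.000 (cur -170.7) level [ 0.002  0.001 -0.   ] q6 -2.08 q1 -0.35 t 32.6
```

```bash
python3 -m creep '[[[-23,-27,-6],[0,0,0]],[[-23,-27,-6],[0,0,0]],[[-23,-27,-6],[0,0,0]],[[-23,-27,-4],[0,0,0]],[[-23,-27,0],[0,0,0]],[[-22,-28,0],[0,0,0]],[[0,0,0],[0,0,0]],[[0,0,0],[0,0,0]]]' 80
python3 - <<'E'
from h import *
T=tool();p=vision.camera("wrist");P,C,u,v=cloud(p,T);cv2.imwrite("pics/w9.png",p["image"])
m=(P[:,2]>.135)&(P[:,2]<.19)&(np.hypot(P[:,0]-.645,P[:,1]+.004)<.04);q=P[m]
print(len(q),len(q) and cv2.minEnclosingCircle(q[:,:2].astype(np.float32)*1000),q[:,2].max(),circ(P,(.645,-.004),.0245,(.135,.148),.04))
k=q[q[:,2]>.163];print("knob",len(k),k.mean(0))
plan(.6455,-.004,.118,189.3)
E
```

```text
clock: 33.62
eef_pos: [0.6, -0.0052, 0.2353]
tool_rot: [0.762, -0.647, -0.001, 0.001]
ft_force: [0.1, -0.7, -0.4]
grip_width: 0.08
grasp_force: 0.0
3436 ((643.6599731445312, -7.276542663574219), 24.893220901489258) 0.17139632809069283 (array([ 0.6441, -0.0059]), 793, 1.05)
knob 262 [ 0.64296041 -0.00895551  0.16850578]
shift [  5.8 -45.5 117.7] |126| wz -0.001 (cur -170.7) level [0.002 0.    0.   ] q6 -1.74 q1 -0.01 t 33.7
```

View pics/w9.png

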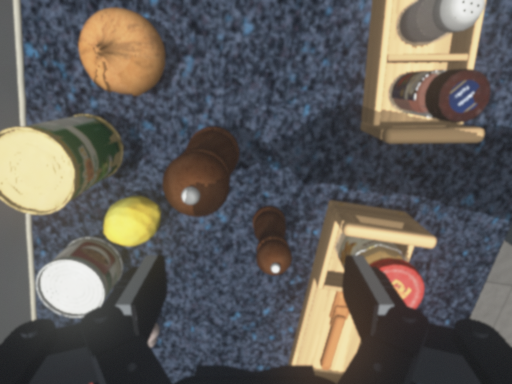

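The middle-sized mill's head is at (195,185), with its knob at (190,195). Nothing near it reaches head height.

```bash
python3 -m creep '[[[8,-22,0],[0,0,0]],[[0,-22.5,0],[0,0,0]],[[0,0,0],[0,0,0]],[[0,0,0],[0,0,0]]]'
python3 -c "
from h import *
plan(.645,-.0065,.118,189.3)"
```

```text
clock: 34.17
eef_pos: [0.6452, -0.0064, 0.2367]
tool_rot: [0.762, -0.648, -0.0, 0.0]
ft_force: [0.3, 0.3, 0.5]
grip_width: 0.08
grasp_force: 0.0
shift [  0.    0.  118.7] |119| wz -0.001 (cur -170.8) level [0.001 0.    0.   ] q6 -1.74 q1 -0.01 t 34.2
```

```bash
python3 -m creep '[[[0,0,35],[0,0,0]],[[0,0,35],[0,0,0]],[[0,0,25],[0,0,0]],[[0,0,15],[0,0,0]],[[0,0,8],[0,0,0]],[[0,0,0],[0,0,0]],[[0,0,0],[0,0,0]]]' && python3 -m creep '[[[0,0,0],[0,0,0]],[[0,0,0],[0,0,0]],[[0,0,0],[0,0,0]],[[0,0,0],[0,0,0]]]' 25
python3 -c "
from h import *
plan(.4749,-.2401,.235,189.3)"
```

```text
clock: 35.05
eef_pos: [0.6469, -0.0057, 0.1201]
tool_rot: [0.762, -0.647, 0.001, -0.001]
ft_force: [-0.9, -0.2, 0.6]
grip_width: 0.0799
grasp_force: 0.0
clock: 35.55
eef_pos: [0.6465, -0.0056, 0.1199]
tool_rot: [0.762, -0.647, 0.001, -0.0]
ft_force: [-0.9, 0.3, 5.6]
grip_width: 0.0448
grasp_force: 61.2
shift [ 203.7  207.1 -115.4] |313| wz 0.000 (cur -170.7) level [-0.001 -0.    -0.   ] q6 -1.74 q1 -0.01 t 35.5
```

```bash
python3 -m creep '[[[0,0,-15],[0,0,0]],[[0,0,-30],[0,0,0]],[[0,0,-40],[0,0,0]],[[0,0,-35],[0,0,0]],[[0,0,0],[0,0,0]]]' && python3 -m creep '[[[25.5,25.9,0],[0,0,0]],[[25.5,25.9,0],[0,0,0]],[[25.5,25.9,0],[0,0,0]],[[25.5,25.9,0],[0,0,0]],[[25.5,25.9,0],[0,0,0]],[[25.5,25.9,0],[0,0,0]],[[25.5,25.9,0],[0,0,0]],[[25.2,25.9,0],[0,0,0]],[[0,0,0],[0,0,0]],[[0,0,0],[0,0,0]],[[0,0,0],[0,0,0]]]'
python3 - <<'E'
from h import *
plan(.4749,-.2401,.126,189.3)
T=tool();f=T[2,3]-.120;print("foot",f)
for k in("scene","side"):
    P=cloud(vision.camera(k))[0];m=(np.hypot(P[:,0]-.475,P[:,1]+.24)<.045)&(P[:,2]>f-.03)&(P[:,2]<f+.1);print(np.percentile(P[m,2],1))
    for a,r in((0.003,.029),):print(circ(P,(.475,-.239),r,(f+.003,f+.025),.045),circ(P,(.475,-.239),.0245,(f+.10,f+.12),.045))
    cv2.imwrite(f"pics/{k}10.png",cv2.resize(vision.camera(k)["image"][100:330,130:400],None,fx=2,fy=2))
E
```

```text
clock: 36.17
eef_pos: [0.6481, -0.0057, 0.2429]
tool_rot: [0.762, -0.647, 0.003, -0.002]
ft_force: [0.7, 0.5, -0.7]
grip_width: 0.0446
grasp_force: 61.7
clock: 37.55
eef_pos: [0.4749, -0.2394, 0.2382]
tool_rot: [0.763, -0.647, -0.0, -0.0]
ft_force: [0.7, -0.8, -1.8]
grip_width: 0.0445
grasp_force: 62.0
shift [8.000e-01 1.000e-01 1.122e+02] |112| wz 0.001 (cur -170.6) level [ 0.001  0.001 -0.   ] q6 -2.20 q1 -0.47 t 37.5
foot 0.11823025688675537
0.12112381229526244
(array([ 0.4779, -0.237 ]), 112, 1.53) (array([ 0.4782, -0.2384]), 59, 1.06)
0.12125449165044984
(array([ 0.4761, -0.2353]), 208, 1.55) (array([ 0.4758, -0.2367]), 146, 1.11)
```

View pics/side10.png

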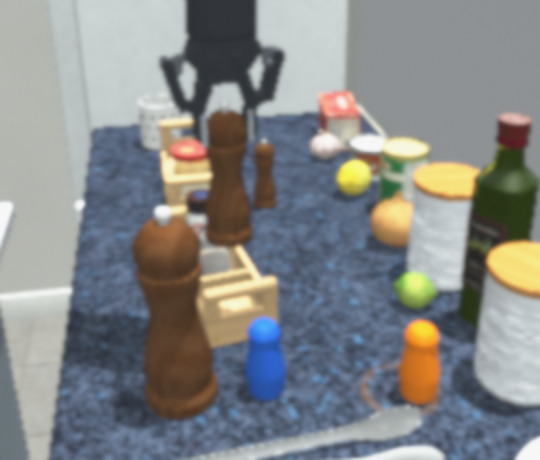

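The mill hangs upright over the large cell. I'll nudge it 3 mm toward -y and lower it.

```bash
python3 -m creep '[[[3,0.5,30],[0,0,0]],[[0,0,30],[0,0,0]],[[0,0,25],[0,0,0]],[[0,0,13],[0,0,0]],[[0,0,6],[0,0,0]],[[0,0,3],[0,0,0]],[[0,0,0],[0,0,0]],[[0,0,1],[0,0,0]],[[0,0,1],[0,0,0]],[[0,0,0],[0,0,0]],[[0,0,0],[0,0,0]]]'
```

```text
clock: 39.12
eef_pos: [0.4746, -0.2432, 0.1299]
tool_rot: [0.762, -0.647, 0.0, -0.0]
ft_force: [0.2, -0.7, -1.9]
grip_width: 0.0447
grasp_force: 62.0
```

```bash
python3 -m creep '[[[0,0,1],[0,0,0]],[[0,0,1],[0,0,0]],[[0,0,1],[0,0,0]],[[0,0,0],[0,0,0]]]' && python3 -m creep '[[[0,0,0.7],[0,0,0]],[[0,0,0],[0,0,0]]]'
```

```text
clock: 39.62
eef_pos: [0.4745, -0.2432, 0.1267]
tool_rot: [0.762, -0.647, -0.0, 0.0]
ft_force: [-0.1, 0.2, -0.9]
grip_width: 0.0444
grasp_force: 62.0
clock: 39.88
eef_pos: [0.4746, -0.2432, 0.1261]
tool_rot: [0.762, -0.647, -0.0, 0.0]
ft_force: [-0.9, -0.5, -1.2]
grip_width: 0.0442
grasp_force: 62.0
```

```bash
python3 -m creep '[[[0,0,0.7],[0,0,0]],[[0,0,0],[0,0,0]]]'
```

```text
clock: 40.12
eef_pos: [0.4747, -0.2434, 0.1259]
tool_rot: [0.762, -0.647, 0.0, 0.0]
ft_force: [-0.1, 0.3, 2.3]
grip_width: 0.0445
grasp_force: 62.4
```

Contact. I'll release, rise and check.

```bash
python3 -m creep '[[[0,0,0],[0,0,0]],[[0,0,0],[0,0,0]],[[0,0,0],[0,0,0]],[[0,0,0],[0,0,0]],[[0,0,-15],[0,0,0]],[[0,0,-40],[0,0,0]],[[0,0,-40],[0,0,0]],[[0,0,0],[0,0,0]]]' 80 && python3 -m creep '[[[-30,40,-5],[0,0,0]],[[-30,40,0],[0,0,0]],[[-30,40,0],[0,0,0]],[[0,0,0],[0,0,0]],[[0,0,0],[0,0,0]],[[0,0,0],[0,0,0]]]'
python3 - <<'E'
from h import *
p=vision.camera("scene");cv2.imwrite("pics/fin.png",cv2.resize(p["image"][110:290,130:370],None,fx=3,fy=3))
P=cloud(p)[0];P2=cloud(vision.camera("side"))[0]
for Q in(P,P2):
    print("mill",circ(Q,(.476,-.242),.0245,(.133,.16),.04),"shk",circ(Q,(.463,-.167),.017,(.073,.086),.03),"spice",circ(Q,(.453,-.101),.0205,(.05,.108),.035),"jar",circ(Q,(.455,.081),.03,(.05,.09),.045))
E
```

```text
clock: 41.12
eef_pos: [0.477, -0.2444, 0.2254]
tool_rot: [0.762, -0.647, 0.005, -0.001]
ft_force: [0.8, 0.0, 0.1]
grip_width: 0.0799
grasp_force: 0.0
clock: 41.88
eef_pos: [0.3428, -0.1744, 0.2256]
tool_rot: [0.762, -0.647, 0.0, -0.0]
ft_force: [0.8, 1.0, 0.7]
grip_width: 0.0802
grasp_force: 0.0
mill (array([ 0.4755, -0.2435]), 145, 1.97) shk (array([ 0.4636, -0.1669]), 32, 1.08) spice (array([ 0.4539, -0.1007]), 135, 0.95) jar (array([0.4537, 0.0814]), 158, 1.48)
mill (array([ 0.4735, -0.2425]), 236, 1.31) shk (array([ 0.4632, -0.1663]), 15, 0.52) spice (array([ 0.4527, -0.0999]), 155, 1.05) jar (array([0.4538, 0.0823]), 136, 1.27)
```

View pics/fin.png

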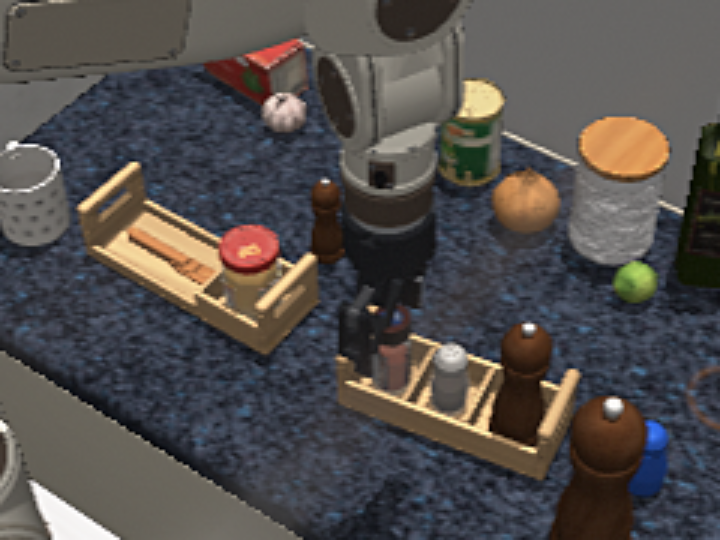

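All five items are in the right cells and upright, the caddies sit flat, and the gripper is clear.

```bash
python3 -c "
from workcell import workorder
print(workorder.job_done())"
```

```text
the job is handed in; nothing more can be done
None
```

Both caddies are made up as asked and the job is handed in at about 42 s on the clock; no verdict came back, but the last pictures showed all five items in their cells, the mill, shaker and jars upright, and both caddies flat.

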